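Hold the hidden pivot bolt of a tilting jig tray

TASK

The orange jig tray hangs nose-down because its clamps are heavy. Reach down into the narrow gap behind the steel bracket, grip the hidden hex bolt head that the tray turns with, and by turning that head alone (do not touch the tray) tip the tray back past level until its front is raised 20 degrees, pause there about a second for the overhead inspection, then return it level. Finish while still holding the bolt head so that the tray cannot turn, keeping it level; leave the bin, bottle, cup and screwdriver where they are.

Things in the scene. Friction and masses are not known exactly. Their poses are not given: they have to be found in the camera images.
- stand: Fixed stand: aluminium base plate 170 x 335 x 8 mm, two steel brackets carrying the bolt, one blue plastic guard, all upright. Origin on the table right under the bolt head's middle; z up; y = bolt axis, tray on the -y side of the head, guard on +y; -x = tray's heavy front. Uprights are 56 mm wide in x, tops 150 mm above the table (20 mm above the bolt axis). Place and yaw vary.
- gap (a point): Middle of the gap's open top, 20 mm straight above the bolt head's middle; axes as stand. The gap is 52 mm wide along y, between the 8 mm steel bracket (y = -26) and the blue guard (y = +26), open at the top and both x ends; besides bolt and nut it is empty down to the base plate.
- head: Dark hex bolt head; origin in its middle, on the bolt axis, 130 mm above the table. 28 mm across flats, 20 mm long (y -10 to +10); on -y a 16 mm shaft and a brass nut (26 mm wide, y -26 to -18). Axes turn with it: y along the bolt, x square to one pair of flats (upright at level). With the nose 25 deg down, a gripper fits these flats leaned 25 deg about the bolt, body towards -x.
- pivot (a joint): Angle of bolt, head and tray together (rad) about the stand's +y axis: 0 = level, positive = front (-x) edge raised, negative = front down. Stops at -0.44 (rests there at the start and falls back there when let go) and +0.61. It turns freely; the front weight pulls it down with about 0.07 to 0.15 N m. 20 degrees is 0.35.
- tray: Orange jig tray, 150 x 180 x 16 mm, with rows of white shells (top 29 mm above the origin) and two black clamps standing out 20 mm at its heavy front (-x) edge; fixed to the bolt. Origin in its middle, on the bolt axis, 148 mm along -y from the head's middle; axes turn with it, z is its upward normal. The robot must not touch it.
- bin: Blue open bin 90 x 130 x 40 mm, loose bystander; origin under its centre.
- bottle: White bottle with red cap, 54 mm diameter, 130 mm tall, loose bystander; origin under its centre.
- cup: Green plastic cup, 60 mm diameter, 70 mm tall, loose bystander; origin under its centre.
- driver: Screwdriver with yellow handle, 170 mm long, lying along its x, loose bystander; origin under its middle.

How it is judged:
By the outcome, as a careful person would: the job done as asked, in the order asked, and still so for the second after the job is handed in, while the arm keeps its last pose, push and grip.
It also fails if it takes over 32 s, if anything falls off the work surface, if the arm or the gripper's body presses on something with over 40 N, if the wrist force passes 120 N, or if a joint passes its speed limit or range.

ROBOT

A 6-joint arm with a two-finger parallel gripper is mounted at the origin on the work surface. World frame = base frame: x ahead of the robot, y to its left, z up, the work surface at z = 0. Lengths are in mm, angles in rad, forces in N, time in s.
With the tool pointing down it reaches from about 275 to 750 mm from the base axis. Payload 10.2 kg.
Tool frame: the origin (TCP) lies at the centre of the arm's flange, where the gripper is bolted on; the fingertips stand 173 mm ahead of it and the grasp point (between the pads) lies 155 mm ahead of it; z points along the fingers, y is the line along which they close (so a half turn about z gives the same grasp; the last joint's range is limited). The gripper opens to 85 mm and grips with 20 to 120 N. Pads are 22 mm wide; open, the fingers measure 114 mm over their backs; the gripper's body (76 mm by 85 mm) begins 54 mm behind the grasp point. The pads swing forward as they close: fully open they stand 13 mm farther back than shut.
Start: joints at [-1.567, 0.313, 1.498, -0, 1.331, -0.223], TCP at [118.038, -511.566, 404.694] pointing down, gripper open.
Joint ranges: [-2.94, 2.94], [-0.97, 2.17], [0.19, 2.56], [-1.23, 4.37], [0.02, 3.11], [-2.88, 2.88]. Speed limits (rad/s): [2.39, 2.39, 3.01, 3.14, 3.14, 3.14].

INTERFACE

Orientations are given as a unit quaternion [w, x, y, z].
In Python, from rig import ctrl gives the robot as it stands.
- The arm moves only by the tool steer_hand, called after "Emit:" in YAML: its name, and indented under it one key for each argument. Schema: {"type":"object","properties":{"moves":{"type":"array","items":{"type":"array","items":{"type":"number"},"minItems":6,"maxItems":6},"minItems":1,"maxItems":8},"jaw":{"type":"number"},"squeeze":{"type":"number"},"only":{"type":"string"},"quiet":{"type":"boolean"},"lines":{"type":"string"}},"required":["moves"],"additionalProperties":false}. moves is a list of rows, 1 to 8 of them, each of 6 numbers: dx, dy, dz in mm, then a rotation vector rx, ry, rz in rad; each row is the pose to reach, as a shift and turn from the pose commanded when the call began, along the tool's axes at that moment; what a row does not reach only later rows make up. A row lasts 1/10 s, in which the tool goes at most 50 mm and 0.15 rad, less where a joint would pass 70% of its speed; a pose out of reach is approached as far as the arm can. jaw is the opening from 0.0 (shut) to 1.0 (fully open), set as the call begins (left out keeps the last). The fingers move at their own pace and stop on an object; squeeze is the grip in N (left out, the last holds). Time passes only in rows, so rows that do not move let the fingers close. The tool returns the time, the measured TCP pose, the force, the opening and the grip force at its end. only (a regular expression) keeps the lines of the reply that match it, lines (a string "A,B") keeps lines A to B, and quiet returns only ok. Input that does not fit is refused with a message, and nothing moves.
- ctrl.sense(): the state, without advancing time (a new reading comes with each control period).
- ctrl.capture(name): name is "scene" or "top" or "wrist"; returns the picture (400x640x3 uint8, red, green, blue); there is no depth.
- ctrl.calibration(name): a dict with "fx", "fy", "cx", "cy" (pixels), "position" and "attitude" of the camera in the world. Camera axes: x right, y down, z forward; pixel columns grow to the right and rows downward; lengths in mm; the calibration is good to about 2 mm. A picture is of the moment at which its call begins: read the wrist's pose just before it. calibration takes no time and is no camera call; for the wrist camera it gives the pose at the moment of the call.
- ctrl.finish_job(): hands the job in; it is judged then, once.
The state is a dict: "time_s": time; "joints": joint angles; "dq": joint speeds; "tau": joint torques, N m; "eef_pos": TCP position; "ee_rot": TCP orientation; "force": force on the tool from outside, world axes, zero at the start; "wrist_torque": the same for the moment, N m; "grip_width": opening from 0.0 (shut) to 1.0 (fully open); "grip_force": force on a finger pad.
Only numpy, scipy, OpenCV 4.12 (cv2) and the standard library are available. Lean on these libraries where they do the work, as an engineer would, in place of code of your own. Each camera call takes 0.05 s, during which the arm holds its last target. There are 200 camera calls.

## Working session

There is one attempt and no reset: what is moved stays moved. The work goes in short steps, Python scripts to look and compute and a tool call to move; the robot and the scene stay as the last step left them, time stands still between calls to the robot, and variables do not carry over. Pictures are saved under pics/ and viewed, at most 10 in all, crops included, and the job is handed in when it is done.

```bash
ls; mkdir -p pics
```

Run:
```python
from rig import ctrl
import cv2
s=ctrl.sense();print(s)
for n in("scene","top"):
    cv2.imwrite(f"pics/{n}0.png",ctrl.capture(n)[:,:,::-1]);print(n,ctrl.calibration(n))
```

```text
pics
rig.py
{'time_s': 0.0, 'joints': array([-1.56742179e+00,  3.13444094e-01,  1.49846219e+00, -4.33911984e-07,
        1.33100932e+00, -2.23398700e-01]), 'dq': array([-0.00030397, -0.00137094, -0.00037639,  0.00070808, -0.00017965,
       -0.00055937]), 'tau': array([ 8.45993291e-04, -4.12260425e+01, -2.59734535e+01, -1.82917806e-04,
        4.11290734e-03, -4.35501661e-06]), 'eef_pos': array([ 118.02676125, -511.51456237,  404.12850094]), 'ee_rot': array([-6.57497614e-04,  9.93578398e-01,  1.13143844e-01,  7.24139093e-05]), 'force': array([0.39749049, 0.28252335, 0.64883079]), 'wrist_torque': array([-5.72653440e-02,  1.95892848e-05,  2.25234603e-02]), 'grip_force': 0.0, 'grip_width': 1.0005396782284945}
scene {'fx': 441.8528840300244, 'fy': 441.8528840300244, 'cx': 319.72246437860133, 'cy': 200.5767377193909, 'position': array([1040.95796944,  386.90897666,  797.16636243]), 'attitude': array([-0.15105245,  0.49118698,  0.81880071, -0.25589823])}
top {'fx': 508.60902608457457, 'fy': 508.60902608457457, 'cx': 324.97618845444845, 'cy': 200.38617708897894, 'position': array([ 531.99607609,  152.36263523, 1096.70834234]), 'attitude': array([-0.03308469,  0.71382633, -0.69927351,  0.01933708])}
```

View pics/top0.png

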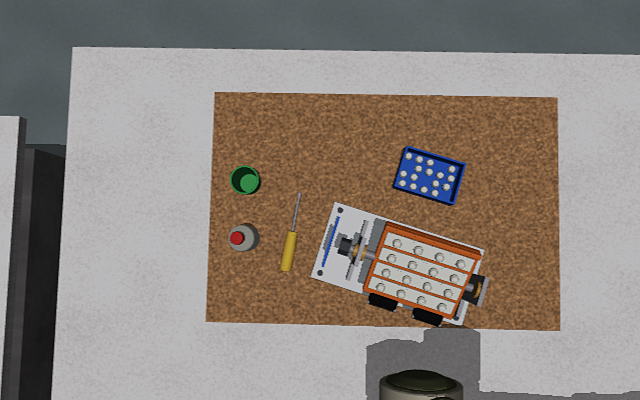

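View pics/scene0.png

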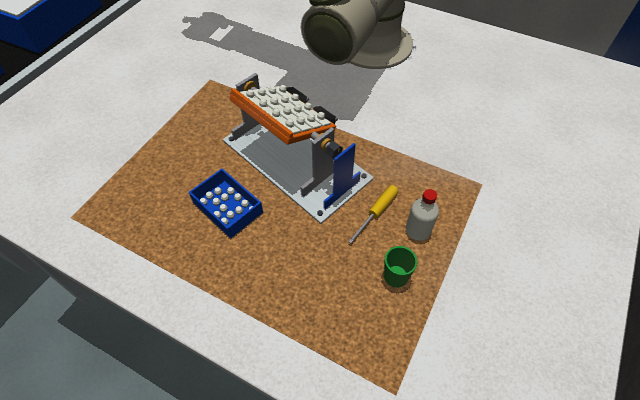

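The top view shows the head near (347,247), the guard near (330,240) and plate corners near (335,203) and (311,278). I'll enlarge both views.

Run:
```python
import cv2,numpy as np
t=cv2.imread("pics/top0.png")[195:335,300:500];s=cv2.imread("pics/scene0.png")[70:225,215:385]
a=cv2.resize(t,None,fx=4,fy=4,interpolation=cv2.INTER_CUBIC)
cv2.imwrite("pics/c1.png",a)
cv2.imwrite("pics/c2.png",cv2.resize(s,None,fx=3.8,fy=3.8,interpolation=cv2.INTER_CUBIC))
```

```text
(no output)
```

View pics/c1.png

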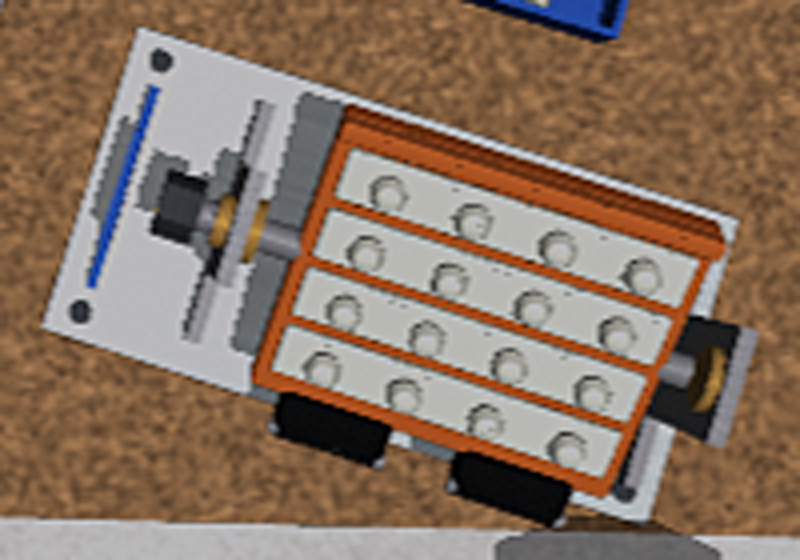

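View pics/c2.png

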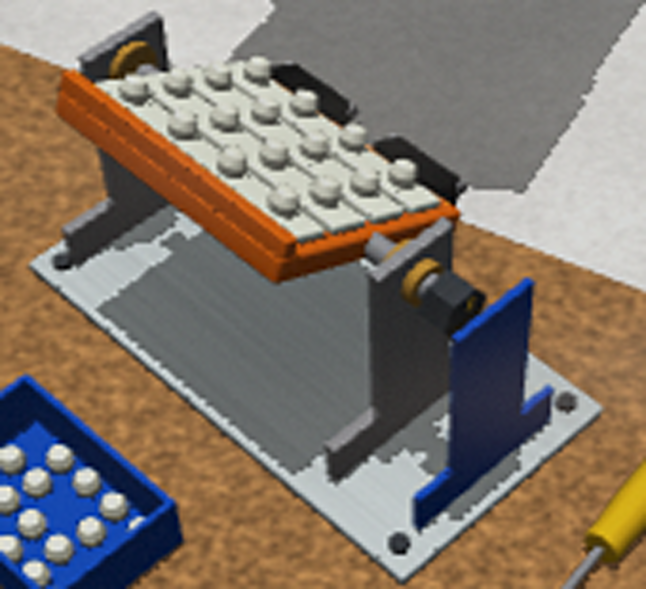

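The head's outer face is at crop (463,308) in the scene view, the guard's top corners are at (532,281) and (455,340), and the plate corners are clear in both views. I'll fit the stand pose from these.

Create h.py:
```python
import numpy as np
from scipy.spatial.transform import Rotation as R
def q(w): return R.from_quat(np.roll(w,-1))
def proj(c,P):
    p=q(c["attitude"]).inv().apply(np.atleast_2d(P)-c["position"])
    return np.c_[c["fx"]*p[:,0]/p[:,2]+c["cx"],c["fy"]*p[:,1]/p[:,2]+c["cy"]]
```

Run:
```python
from h import *
from rig import ctrl
from scipy.optimize import least_squares
T=ctrl.calibration("top");S=ctrl.calibration("scene")
f1=lambda a:(np.array(a,float)+.5)/4-.5+[300,195]
f2=lambda a:(np.array(a,float)+.5)/3.8-.5+[215,70]
ot=f1([(137,28),(42,328),(738,217),(655,520),(182,207)])
os_=f2([(30,265),(402,580),(602,408),(532,281),(455,340),(452,222),(463,308)])
def model(v):
    x,y,yaw,y0,tg,bx,by=v
    cor=lambda sx,sy:[sx*85,y0+sy*167.5,8]
    a=[cor(1,1),cor(-1,1),cor(1,-1),cor(-1,-1),[0,0,137]]
    b=[cor(1,-1),cor(1,1),cor(-1,1),[-28,26+tg,150],[28,26+tg,150],[-28,-26,150],[0,10,130]]
    W=lambda p:R.from_euler('z',yaw).apply(p)+[x,y,0]
    return proj(T,W(a)),proj(S,W(b)+[bx,by,0])
def res(v):
    a,b=model(v);return np.r_[(a-ot).ravel(),(b-os_).ravel(),v[5:]/4,(v[4]-5)/2]
for yaw in(-2,-1,0,1,2,3):
    r=least_squares(res,[480,60,yaw,-120,5,0,0],loss='soft_l1')
    print(yaw,round(r.cost,2),r.x.round(3))
    if r.cost<60: best=r.x
a,b=model(best);print((a-ot).round(1).tolist(),(b-os_).round(1).tolist())
```

```text
-2 4.13 [ 5.16754e+02  1.31736e+02  4.70953e+02 -1.18352e+02  5.12300e+00
 -1.44800e+00  4.33000e-01]
-1 4.13 [ 5.16754e+02  1.31736e+02 -2.86000e-01 -1.18352e+02  5.12300e+00
 -1.44800e+00  4.33000e-01]
0 4.13 [ 5.16754e+02  1.31736e+02 -2.86000e-01 -1.18352e+02  5.12300e+00
 -1.44800e+00  4.33000e-01]
1 4.13 [ 5.16754e+02  1.31736e+02 -9.45330e+01 -1.18352e+02  5.12300e+00
 -1.44800e+00  4.33000e-01]
2 4.13 [ 5.16754e+02  1.31736e+02 -1.28520e+01 -1.18352e+02  5.12300e+00
 -1.44800e+00  4.33000e-01]
3 4.13 [ 5.16754e+02  1.31736e+02 -2.86000e-01 -1.18352e+02  5.12300e+00
 -1.44800e+00  4.33000e-01]
[[0.2, -0.8], [-0.2, 0.3], [0.7, -0.6], [-1.4, 1.2], [0.2, 0.3]] [[-1.4, -0.2], [0.3, 0.0], [0.5, -0.6], [-0.2, -0.3], [0.4, -0.1], [-0.3, 0.3], [0.0, 1.3]]
```

Add to h.py:
```python
HEAD=np.array([516.75,131.74,130.]);YAW=-.286
def target(a,d,oy=0,ox=0,head=HEAD,yaw=YAW):
    """TCP pose with tool leaned a (pivot angle), grasp point d mm before the head's middle"""
    S=R.from_euler('z',yaw)
    L=S*R.from_rotvec([0,a,0])
    Rt=L*R.from_matrix(np.array([[0,1,0],[1,0,0],[0,0,-1.]]).T)
    return head+S.apply([0,oy,0])+L.apply([ox,0,d+155]),Rt
def rows(s,p,Rt):
    Rn=q(s["ee_rot"])
    return np.r_[Rn.inv().apply(p-s["eef_pos"]).round(1),(Rn.inv()*Rt).as_rotvec().round(3)]
```

Run:
```python
from h import *
from rig import ctrl
s=ctrl.sense();p,Rt=target(-.436,110,2)
print(p,rows(s,p,Rt).tolist(),Rt.as_matrix().round(2).tolist())
```

```text
[409.94615871 165.2316048  370.20876731] [436.6, -593.8, 34.7, -0.395, 0.23, -1.041] [[0.28, 0.87, 0.41], [0.96, -0.26, -0.12], [0.0, 0.42, -0.91]]
```
Path: keep height first (dz 0 is at 404), approach. Path crosses tray? First call 400 mm of 737. I'd keep dz = -20 first (up 20). Rotation at the start OK.

First call 4 of 8: [437,-594,-20, -.395,.23,-1.041] x8.

Emit:
steer_hand:
  moves:
    - [437,-594,-20,-0.395,0.23,-1.041]
    - [437,-594,-20,-0.395,0.23,-1.041]
    - [437,-594,-20,-0.395,0.23,-1.041]
    - [437,-594,-20,-0.395,0.23,-1.041]
    - [437,-594,-20,-0.395,0.23,-1.041]
    - [437,-594,-20,-0.395,0.23,-1.041]
    - [437,-594,-20,-0.395,0.23,-1.041]
    - [437,-594,-20,-0.395,0.23,-1.041]
  jaw: 1.0
  squeeze: 40

```text
time_s: 0.9
eef_pos: [276.5, -142.5, 415.5]
ee_rot: [0.174, 0.78, 0.586, 0.13]
force: [-0.1, 0.0, -1.1]
grip_width: 0.999
grip_force: 0.0
```

Run:
```python
from h import *
from rig import ctrl
s=ctrl.sense();p,Rt=target(-.436,110,2)
print(rows(s,p,Rt).tolist(),s["joints"].round(2))
```

```text
[332.8, 19.5, 58.6, 0.003, -0.0, 0.004] [-0.93 -0.29  2.1   0.31  1.   -0.78]
```

Emit:
steer_hand:
  moves:
    - [333,20,59,0.003,0,0.004]
    - [333,20,59,0.003,0,0.004]
    - [333,20,59,0.003,0,0.004]
    - [333,20,59,0.003,0,0.004]
    - [333,20,59,0.003,0,0.004]
    - [333,20,59,0.003,0,0.004]
    - [333,20,59,0.003,0,0.004]
    - [333,20,59,0.003,0,0.004]

```text
time_s: 1.7
eef_pos: [412.2, 166.9, 368.8]
ee_rot: [0.171, 0.781, 0.586, 0.129]
force: [-0.2, -0.7, 0.0]
grip_width: 1.001
grip_force: 0.0
```

Run:
```python
from h import *
from rig import ctrl
import cv2
s=ctrl.sense();p,Rt=target(-.436,110,2)
print(rows(s,p,Rt).tolist(),s["joints"].round(2))
W=ctrl.calibration("wrist");cv2.imwrite("pics/w0.png",ctrl.capture("wrist")[:,:,::-1])
import pickle;pickle.dump(W,open("w0.pkl","wb"))
S=R.from_euler('z',YAW)
pts=[[0,0,130],[0,10,130],[0,-26,150],[28,-26,150],[-28,-26,150],[28,26,150],[-28,26,150]]
print(proj(W,S.apply(pts)+[*HEAD[:2],0]).round(0).tolist())
```

```text
[-2.2, -1.0, -2.1, -0.005, -0.001, 0.002] [ 0.15  0.12  1.86 -0.25  0.78  0.58]
[[325.0, 207.0], [325.0, 195.0], [336.0, 247.0], [367.0, 240.0], [302.0, 254.0], [370.0, 177.0], [300.0, 185.0]]
```

View pics/w0.png

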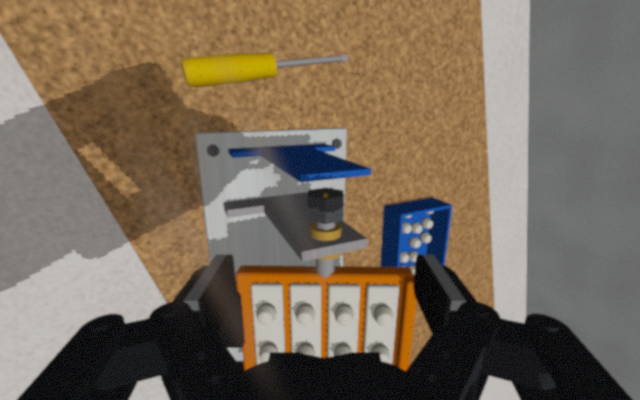

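Wrist view: the head is centred at about (325,205) against a predicted (325,207), and the bracket corner is at (366,240) against (367,240). The pose fit is good, so I'll descend.

Run:
```python
from h import *
from rig import ctrl
s=ctrl.sense();p,Rt=target(-.436,-3,2)
print(rows(s,p,Rt).tolist())
```

```text
[-0.6, -0.6, 111.2, -0.005, -0.0, 0.001]
```

Emit:
steer_hand:
  moves:
    - [-0.6,-0.6,25,-0.005,0,0]
    - [-0.6,-0.6,50,-0.005,0,0]
    - [-0.6,-0.6,70,-0.005,0,0]
    - [-0.6,-0.6,85,-0.005,0,0]
    - [-0.6,-0.6,97,-0.005,0,0]
    - [-0.6,-0.6,106,-0.005,0,0]
    - [-0.6,-0.6,111,-0.005,0,0]
    - [-0.6,-0.6,111,-0.005,0,0]

```text
time_s: 2.55
eef_pos: [455.7, 149.0, 269.1]
ee_rot: [0.174, 0.783, 0.583, 0.13]
force: [-0.3, 0.7, 0.1]
grip_width: 0.999
grip_force: 0.0
```

Run:
```python
from h import *
from rig import ctrl
import cv2
s=ctrl.sense();p,Rt=target(-.436,-3,2)
print(rows(s,p,Rt).tolist(),s["wrist_torque"])
W=ctrl.calibration("wrist");cv2.imwrite("pics/w1.png",ctrl.capture("wrist")[:,:,::-1])
S=R.from_euler('z',YAW)
pts=[[0,0,130],[0,10,130],[28,-26,150],[28,26,150],[-28,26,150]]
print(proj(W,S.apply(pts)+[*HEAD[:2],0]).round(0).tolist())
```

```text
[2.7, -1.3, 0.9, 0.002, 0.001, -0.004] [0.0497335  0.17846597 0.0141686 ]
[[322.0, 277.0], [322.0, 257.0], [396.0, 334.0], [405.0, 229.0], [270.0, 258.0]]
```

View pics/w1.png

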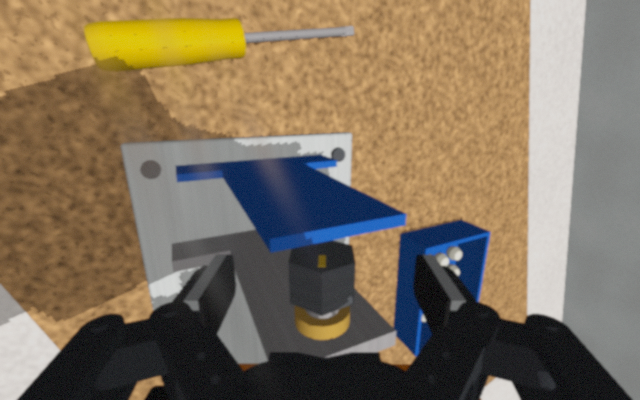

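The head is centred at (322,275) between the fingers, whose inner edges are at columns 235 and 415, and clear of guard and bracket. I'll make a small correction, then close gently.

Emit:
steer_hand:
  moves:
    - [2,-1,1,0,0,0]
    - [2,-1,1,0,0,0]
    - [2,-1,1,0,0,0]

```text
time_s: 2.9
eef_pos: [455.7, 151.5, 268.2]
ee_rot: [0.174, 0.782, 0.584, 0.131]
force: [-0.1, 0.0, -0.9]
grip_width: 1.002
grip_force: 0.0
```

Emit:
steer_hand:
  moves:
    - [0,0,0,0,0,0]
    - [0,0,0,0,0,0]
    - [0,0,0,0,0,0]
    - [0,0,0,0,0,0]
    - [0,0,0,0,0,0]
    - [0,0,0,0,0,0]
    - [0,0,0,0,0,0]
    - [0,0,0,0,0,0]
  jaw: 0
  squeeze: 40

```text
time_s: 3.7
eef_pos: [455.6, 151.3, 268.0]
ee_rot: [0.174, 0.783, 0.583, 0.13]
force: [-5.8, 1.0, 4.6]
grip_width: 0.322
grip_force: 40.4
```

Run:
```python
from h import *
from rig import ctrl
s=ctrl.sense();p,Rt=target(-.436,-3,2)
print(rows(s,p,Rt).tolist(),s["wrist_torque"],q(s["ee_rot"]).inv().apply(s["force"]))
```

```text
[0.4, -0.1, 0.2, 0.002, 0.001, -0.003] [ 0.1113199   0.58052002 -0.14518179] [-0.71172417 -3.34914597 -6.68359844]
```

Emit:
steer_hand:
  moves:
    - [0,0,0,0,0,0]
    - [0,7.6,0.2,0.05,0,0]
    - [0,15.2,0.8,0.1,0,0]
    - [0,22.7,1.7,0.15,0,0]
    - [0,30.2,3.0,0.2,0,0]
    - [0,37.6,4.7,0.25,0,0]
    - [0,44.9,6.8,0.3,0,0]
    - [0,52.1,9.2,0.35,0,0]
  jaw: 0
  squeeze: 80

```text
time_s: 4.5
eef_pos: [505.0, 136.6, 282.0]
ee_rot: [0.034, 0.801, 0.597, 0.026]
force: [-2.5, -0.9, 2.0]
grip_width: 0.311
grip_force: 78.9
```

Run:
```python
from h import *
from rig import ctrl
s=ctrl.sense()
L=R.from_euler('z',-YAW)*q(s["ee_rot"]);z=-L.as_matrix()[:,2];a=np.arctan2(z[0],z[2]);print("lean",a)
for t in(a,.35):
    p,Rt=target(t,-3,2);print(rows(s,p,Rt).tolist())
print(s["wrist_torque"],q(s["ee_rot"]).inv().apply(s["force"]))
```

```text
lean -0.08625958714829454
[0.6, -0.5, 0.5, -0.0, -0.001, -0.003]
[0.8, 63.7, 14.7, 0.436, -0.001, -0.003]
[-0.12276443  0.25481664 -0.13934496] [-1.6055324  -1.96946404 -2.16139904]
```

Emit:
steer_hand:
  moves:
    - [0,8.4,0.2,0.055,0,0]
    - [0,16.7,0.9,0.11,0,0]
    - [0,25.0,2.1,0.165,0,0]
    - [0,33.2,3.7,0.22,0,0]
    - [0,41.3,5.7,0.275,0,0]
    - [0,49.3,8.2,0.33,0,0]
    - [0,57.1,11.1,0.385,0,0]
    - [0,64.2,14.2,0.436,0,0]

```text
time_s: 5.3
eef_pos: [567.7, 117.9, 273.3]
ee_rot: [-0.14, 0.789, 0.589, -0.104]
force: [-1.5, 0.1, 3.2]
grip_width: 0.318
grip_force: 78.8
```

Emit:
steer_hand:
  moves:
    - [0,0,0,0,0,0]

```text
time_s: 5.4
eef_pos: [567.8, 117.9, 273.3]
ee_rot: [-0.14, 0.789, 0.588, -0.104]
force: [-3.8, 0.8, 8.0]
grip_width: 0.318
grip_force: 79.7
```

Create st.py:
```python
from h import *
from rig import ctrl
import cv2,sys
s=ctrl.sense()
L=R.from_euler('z',-YAW)*q(s["ee_rot"]);z=-L.as_matrix()[:,2];a=np.arctan2(z[0],z[2]);print("lean",a)
p,Rt=target(a,-3,2);print(rows(s,p,Rt).tolist())
print(s["wrist_torque"],q(s["ee_rot"]).inv().apply(s["force"]))
n=sys.argv[1]
for c in("top","scene"): cv2.imwrite(f"pics/{c}{n}.png",ctrl.capture(c)[:,:,::-1])
a=cv2.resize(cv2.imread(f"pics/top{n}.png")[190:340,340:510],None,fx=2.35,fy=2.35,interpolation=cv2.INTER_CUBIC)
b=cv2.resize(cv2.imread(f"pics/scene{n}.png")[60:210,215:385],None,fx=2.35,fy=2.35,interpolation=cv2.INTER_CUBIC)
# overlay: predicted tray top-face corners (z=8) at the lean angle
A=float(sys.argv[2]) if len(sys.argv)>2 else np.arctan2(z[0],z[2])
P=np.array([[x,-148+y,zz] for zz in(8,-8) for x,y in((-75,-90),(-75,90),(75,90),(75,-90))])
Wd=R.from_euler('z',YAW).apply(R.from_rotvec([0,A,0]).apply(P))+HEAD
for im,c,o in((a,"top",(340,190)),(b,"scene",(215,60))):
    u=((proj(ctrl.calibration(c),Wd)-o+.5)*2.35-.5)
    for k in(0,4): cv2.polylines(im,[u[k:k+4].round().astype(np.int32)],True,(255,0,255) if k==0 else (255,255,0),1)
cv2.imwrite(f"pics/v{n}.png",np.hstack([a,b]))
```

```bash
python3 st.py 2
```

```text
lean 0.3504083034747742
[0.9, -0.5, 0.7, -0.0, -0.002, -0.003]
[ 0.18795464  0.73367024 -0.01955785] [-0.34208738 -6.35478376 -6.18283294]
```

View pics/v2.png

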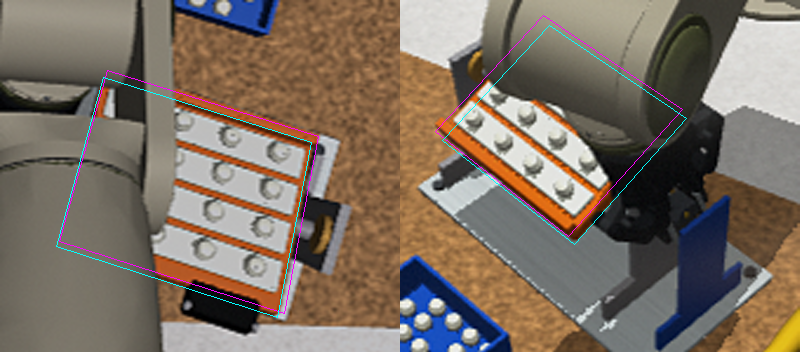

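At the 20° pose the predicted tray outline lies on the orange edges in both views, with the back corner at (572,243). I'll hold about a second, then return.

Return angle is -0.350 rad, in 8 rows.

Emit:
steer_hand:
  moves:
    - [0,0,0,0,0,0]
    - [0,0,0,0,0,0]
    - [0,0,0,0,0,0]
    - [0,0,0,0,0,0]
    - [0,0,0,0,0,0]
    - [0,0,0,0,0,0]
    - [0,0,0,0,0,0]

```text
time_s: 6.2
eef_pos: [567.3, 118.0, 273.4]
ee_rot: [-0.139, 0.79, 0.589, -0.103]
force: [-2.1, 0.2, 5.7]
grip_width: 0.318
grip_force: 79.5
```

Emit:
steer_hand:
  moves:
    - [0,0,0,0,0,0]
    - [0,0,0,0,0,0]
    - [0,0,0,0,0,0]
    - [0,0,0,0,0,0]

```text
time_s: 6.6
eef_pos: [567.3, 118.1, 273.5]
ee_rot: [-0.139, 0.79, 0.589, -0.103]
force: [-1.6, 0.2, 3.8]
grip_width: 0.316
grip_force: 79.5
```

Emit:
steer_hand:
  moves:
    - [0,-7.6,0.2,-0.05,0,0]
    - [0,-15.2,0.8,-0.1,0,0]
    - [0,-22.7,1.7,-0.15,0,0]
    - [0,-30.2,3.0,-0.2,0,0]
    - [0,-37.6,4.7,-0.25,0,0]
    - [0,-44.9,6.8,-0.3,0,0]
    - [0,-49.3,8.2,-0.33,0,0]
    - [0,-52.1,9.2,-0.35,0,0]

```text
time_s: 7.4
eef_pos: [517.0, 133.0, 282.5]
ee_rot: [0.001, 0.802, 0.598, 0.001]
force: [-3.8, 0.1, 4.9]
grip_width: 0.312
grip_force: 79.8
```

Emit:
steer_hand:
  moves:
    - [0,0,0,0,0,0]
    - [0,0,0,0,0,0]
    - [0,0,0,0,0,0]

```text
time_s: 7.7
eef_pos: [517.4, 132.9, 282.5]
ee_rot: [0.0, 0.802, 0.598, 0.001]
force: [-5.2, -0.6, 7.2]
grip_width: 0.316
grip_force: 80.1
```

```bash
python3 st.py 3
```

```text
lean -0.0013427853380502215
[0.7, -0.5, 0.5, -0.0, -0.001, -0.003]
[-0.03007977  0.53697473 -0.11659507] [-2.06648712 -4.79703634 -7.21140212]
```

View pics/v3.png

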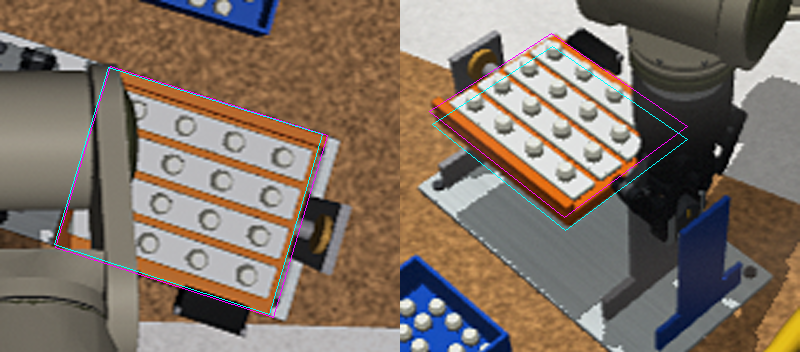

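Level looks right. A quick numeric check of the tray angle from the back lower edge in the scene view, with the start rest angle (-0.44) as reference:

Run:
```python
from h import *
from rig import ctrl
import cv2
from scipy.optimize import brentq
C=ctrl.calibration("scene")
def edge(A,cols,zz=-8):
    P=np.array([[75,-148+y,zz] for y in(-90,90)])
    u=proj(C,R.from_euler('z',YAW).apply(R.from_rotvec([0,A,0]).apply(P))+HEAD)
    return np.interp(cols,*u[np.argsort(u[:,0])].T)
for n,A in((0,-.44),(2,.35),(3,0.)):
    h=cv2.cvtColor(cv2.imread(f"pics/scene{n}.png"),cv2.COLOR_BGR2HSV)
    m=(h[...,0]>5)&(h[...,0]<14)&(h[...,1]>215)&(h[...,2]>60)
    cols=np.arange(240,280);low=np.array([np.flatnonzero(m[60:170,c]).max()+60.5 if m[60:170,c].any() else np.nan for c in cols])
    f=lambda a:np.nanmedian(edge(a,cols)-low)
    print(n,A,"resid px",round(f(A),2),"angle",round(brentq(f,A-.3,A+.3),3))
```

```text
0 -0.44 resid px 8.04 angle -0.651Traceback (most recent call last):
  File "<stdin>", line 15, in <module>
    r = _zeros._brentq(f, a, b, xtol, rtol, maxiter, args, full_output, disp)
ValueError: f(a) and f(b) must have different signs
```

Run:
```python
from h import *
from rig import ctrl
import cv2
from scipy.optimize import brentq
C=ctrl.calibration("scene")
def edge(A,cols,zz=-8):
    P=np.array([[75,-148+y,zz] for y in(-90,90)])
    u=proj(C,R.from_euler('z',YAW).apply(R.from_rotvec([0,A,0]).apply(P))+HEAD)
    return np.interp(cols,*u[np.argsort(u[:,0])].T)
for n,A in((0,-.44),(2,.35),(3,0.)):
    im=cv2.imread(f"pics/scene{n}.png").astype(int)
    c=260;e=int(edge(A,[c])[0])
    print(n,e,im[e-8:e+5,c].tolist())
    sat=(im[...,2]-im[...,0])/(im[...,2]+1)
    cols=np.arange(245,283)
    g=edge(A,cols)
    low=[]
    for c,e in zip(cols,g):
        e=int(e);k=np.flatnonzero(sat[e-12:e+10,c]>.7);low.append(k.max()+e-12+.5 if len(k) else np.nan)
    f=lambda a:np.nanmedian(edge(a,cols)-np.array(low))
    aa=np.linspace(A-.25,A+.25,101);print(n,round(f(A),2),aa[np.argmin([abs(f(a)) for a in aa])].round(3))
```

```text
0 125 [[31, 84, 173], [26, 67, 140], [27, 67, 137], [26, 66, 135], [25, 62, 131], [22, 61, 130], [21, 54, 111], [89, 91, 95], [109, 109, 102], [105, 105, 100], [105, 106, 101], [105, 104, 101], [97, 97, 93]]
0 2.64 -0.51
2 140 [[25, 128, 225], [24, 112, 225], [22, 106, 222], [21, 107, 224], [21, 106, 219], [11, 52, 117], [7, 29, 67], [54, 66, 81], [121, 121, 112], [118, 118, 111], [122, 121, 116], [122, 121, 116], [118, 118, 113]]
2 2.23 0.1
3 137 [[19, 41, 85], [19, 41, 82], [18, 47, 98], [15, 45, 94], [14, 40, 84], [12, 37, 83], [39, 61, 87], [118, 118, 111], [118, 117, 110], [116, 118, 112], [121, 119, 115], [116, 116, 111], [115, 117, 109]]
3 2.78 -0.135
```

The residual is the same at rest and at level (2.6 vs 2.8 px), so it is a common camera bias and the tray is level within about 0.01 rad. Handing in.

```bash
python3 -c "
from rig import ctrl
print(ctrl.finish_job())"
```

```text
the job is handed in; nothing more can be done
None
```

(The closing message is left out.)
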